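# Fit the return spring of the compass cradle's cam lock

### The job

Fit the return spring on the cradle's cam lock: take the tension spring from its wooden rest, hook its bent peg down into the hole of the sliding brass cam, then draw the spring out so that the cam comes home and drop the eye fully down over the steel post just beyond the bridge. Let go, leaving the spring stretched between cam and post and the cam home, and do not disturb the other things lying about.

Things in the scene. Friction and masses are not known exactly. Their poses are not given: they have to be found in the camera images.
- spring_grip (a point): Centre of the spring's upright steel grip tab, to hold it by: 22 mm along the spring, 12 mm thick (flat faces look to +y and -y, so fingers close along y), 48 mm high, top 22 mm above this point; coil axis 22 mm below. Axes: x from peg to eye, z up. In this frame, unstretched, the peg's tip is at (-115,0,-50) mm; the eye's centre always at (50,0,-32) mm.
- spring_hook (a point): Tip of the spring's peg: an 8 mm round bar with a round tip, pointing down, its neck's underside 24 mm above this point, so that much can enter a hole. Axes as spring_grip.
- spring_eye (a point): Centre of the spring's eye, a flat steel ring at the end away from the peg: 22 mm inside, 36 mm outside diameter, 8 mm thick, point half-way up. Axes as spring_grip.
- spring_end (a joint): Stretch of the spring in m: 0 relaxed, at most 0.08. It pulls 2.2 N as soon as it opens plus 140 N per m; fitted it is stretched about 31 mm (6.6 N). It stretches but does not bend. About 0.15 kg.
- rest: Dark wooden rest, 225 x 70 mm, on which the spring lies level and upright at the start (grip point 72 mm above the table, eye towards the robot's right): a saddle (45 mm high) under the coil (22 mm across, 74 mm long) and a ledge (36 mm high) under the eye. Origin on the table under the peg, x towards the eye.
- cam_hole (a point): Centre of the mouth of the hole in the sliding brass cam, on top of its 34 x 34 mm lug, 46 mm above the table. Hole upright, 16 mm across with a small chamfer, through the lug (18 mm deep), 18 mm free below. Moves with the cam. Axes: x level from cam to post, z up. The round cradle (96 mm across, 46 mm high) stands beside it, from 47 mm towards +y.
- cam (a joint): How far the sliding brass cam stands open, in m: 0 home (lug nearest the post, cradle locked), up to 0.035 open, away from the post along cam_hole's -x. About 1 N of friction; hard stop at 0.
- post_top (a point): Top centre of the steel post for the eye: 12 mm thick, its rounded top 60 mm above the table and 24 mm above the round shoulder (26 mm across) on which the eye's underside must rest. With the cam home it stands 205 mm from the hole along +x. Axes as cam_hole.
- bridge (a point): Middle of the underside of a steel beam (16 x 32 mm) across the fixture, 140 mm above the table, 22 mm to the cam's side of the post's axis, on legs 90 mm to either side. A ledge on top, 172 to 182 mm high, juts out to 44 mm to the cam's side of the post, almost over the fitted tab: bring the spring in under it from the cam's side, and hold the tab with the gripper leaning about 35 degrees towards the cam, not straight down.
- bezel_a: Bystander: grey cast aluminium compass bezel, a flat ring 76 mm across, 14 mm high, lying on the table; origin under its centre.
- bezel_b: Bystander: a second ring like bezel_a, 76 mm across, 14 mm high; origin under its centre.
- tripod_knob: Bystander: stainless tripod knob 52 mm across, 34 mm high, standing on the fixture's base plate between the cradle and the bridge; origin under its centre.
- ruler_compass: Bystander: blue acrylic ruler compass, 120 x 58 x 15 mm, lying flat; origin under the plate's centre.
- mallet: Bystander: round beech mallet standing on its head, 80 mm across, 188 mm high; origin under its centre.
- screwdriver: Bystander: screwdriver lying on the table to the left of the fixture.
- weight: Bystander: brass cylinder weight, 50 mm across, 45 mm high; origin under its centre.

How it is judged:
By the outcome, as a careful person would: the job done as asked, in the order asked, and still so for the second after the job is handed in, with the robot touching nothing.
It also fails if it takes over 46 s, if anything falls off the work surface, if the arm or the gripper's body presses on something with over 40 N, if the wrist force passes 120 N, or if a joint passes its speed limit or range.

### The arm

A 6-joint arm with a two-finger parallel gripper is mounted at the origin on the work surface. World frame = base frame: x ahead of the robot, y to its left, z up, the work surface at z = 0. Lengths are in m, angles in rad, forces in N, time in s.
With the tool pointing down it reaches from about 0.15 to 0.775 m from the base axis. Payload 6.1 kg.
Tool frame: the origin (TCP) lies midway between the tips of the shut fingers; the grasp point (between the pads) lies 19 mm behind it; z points along the fingers, y is the direction in which the jaws open and shut (so a half turn about z gives the same grasp; the last joint's range is limited). The gripper opens to 85 mm and grips with 20 to 120 N. Pads are 22 mm wide; open, the fingers measure 114 mm over their backs; the gripper's body (76 mm by 85 mm) begins 54 mm behind the grasp point. The pads swing forward as they close: fully open they stand 13 mm farther back than shut.
Start: joints at [-1.127, 0.126, -0.04, 1.405, 0, 1.571], TCP at [0.225, -0.474, 0.231] pointing down, gripper open.
Joint ranges: [-2.72, 2.72], [-0.95, 1.95], [-1.27, 1.35], [-1.78, 2.02], [-1.46, 1.47], [-3.14, 3.14]. Speed limits (rad/s): [2.39, 2.39, 3.01, 3.14, 3.14, 3.14].

### API

Orientations are given as a rotation vector (axis times angle).
In Python, from rig import ctrl gives the robot as it stands.
- The arm moves only by the tool step_arm, never from a script. Its argument "increments" is a list that holds one entry, the list of rows, each a list of 5 numbers: the closure, from 0 (fully open) to 1 (shut), then the shift along the tool's x, y, z in mm, then the turn about the tool's z in degrees. In form: [[[hand, tx, ty, tz, turn], ...]]. A call has 1 to 12 rows; each row is the pose to reach, as a shift and turn from the pose commanded when the call began, along the tool's axes at that moment; what a row does not reach only later rows make up. A row lasts 1/12 s, in which the tool goes at most 41.7 mm and 7.16 degrees, less where a joint would pass 70% of its speed; a pose out of reach is approached as far as the arm can. A call with a gripper value outside its range is refused whole. The fingers move at their own pace and stop on an object; the grip force is fixed at half the most. Time passes only in rows, so rows that repeat a pose let the fingers close. It gives the time, the measured TCP pose, the force and the opening at its end, in the units of the state.
- ctrl.read_state(): the state, without advancing time (a new reading comes with each control period).
- ctrl.camera(name): name is "scene" or "top" or "wrist"; returns a dict with "frame" (400x640x3 uint8, red, green, blue), "z_map" (400x640 float32, m along the optical axis (not along the pixel's ray), 0 where there is no reading), "camera_matrix" (3x3 intrinsics, pixels), "extrinsics" (4x4, takes a point from camera to world coordinates); the wrist camera has in their place "T_tool_cam" (4x4, takes a point from camera to tool coordinates, whose origin is the TCP and whose axes are the flange's). Camera axes: x right, y up, looking along -z (the intrinsics and any distortion apply to the point x, -y, -z); pixel columns grow to the right and rows downward; lengths in m; the calibration is good to about 2 mm. A picture is of the moment at which its call begins: read the wrist's pose just before it.
- ctrl.sign_off(): hands the job in, once; it reports no verdict.
The state is a dict: "time_s": time; "qpos": joint angles; "qd": joint speeds; "effort": joint torques, N m; "ee_pos": TCP position; "orientation": TCP orientation; "ft_force": force on the tool from outside, world axes, zero at the start; "wrist_torque": the same for the moment, N m; "grip_width": finger opening in m.
Only numpy, scipy, OpenCV 4.12 (cv2) and the standard library are available. Lean on these libraries where they do the work, as an engineer would, in place of code of your own. Each camera call takes 0.05 s, during which the arm holds its last target. There are 200 camera calls.

## Working session

There is one attempt and no reset: what is moved stays moved. The work goes in short steps, Python scripts to look and compute and a tool call to move; the robot and the scene stay as the last step left them, time stands still between calls to the robot, and variables do not carry over. Pictures are saved under pics/ and viewed, about 8 in all and at most 12, crops included, and the job is handed in when it is done.

Besides the shell and the picture viewer there is one more tool, called after "Call:" by a JSON object that holds its "method" and its "body", one argument or row to a line. step_arm: Moves the arm, as the interface text tells. Its arguments: {"type":"object","properties":{"increments":{"type":"array","items":{"type":"array","items":{"type":"array","items":{"type":"number"}}}}},"required":["increments"]}

```bash
mkdir -p pics; ls; cat > h.py <<'E'
import numpy as np,cv2
from scipy.spatial.transform import Rotation as R
from rig import ctrl
def save(name,c,crop=None,s=1):
    im=c["frame"][:,:,::-1]
    if crop: im=im[crop[1]:crop[3],crop[0]:crop[2]]
    cv2.imwrite("pics/"+name,cv2.resize(im,None,fx=s,fy=s,interpolation=cv2.INTER_CUBIC))
def Tcam(c,st=None):
    if "extrinsics" in c: return np.array(c["extrinsics"])
    T=np.eye(4);T[:3,:3]=R.from_rotvec(st["orientation"]).as_matrix();T[:3,3]=st["ee_pos"]
    return T@np.array(c["T_tool_cam"])
def pix(c,u,v,z=None,T=None):
    """pixel->world: by depth, or by intersecting the plane at height z"""
    T=Tcam(c) if T is None else T
    K=np.array(c["camera_matrix"])
    d=np.array([(u-K[0,2])/K[0,0],-(v-K[1,2])/K[1,1],-1])
    if z is None: k=c["z_map"][int(v),int(u)]
    else: k=(z-T[2,3])/(T[:3,:3]@d)[2]
    return T[:3,3]+T[:3,:3]@(d*k)
E
python3 - <<'E'
from h import *
import pickle
st=ctrl.read_state();print({k:np.round(v,3) for k,v in st.items()})
D={}
for n in ["scene","top"]:
    c=ctrl.camera(n);D[n]=c;save(n+"0.png",c,s=1.25);print(n,{k:v for k,v in c.items() if k not in("frame","z_map")})
pickle.dump(D,open("d0.pkl","wb"))
E
```

```text
pics
{'time_s': np.float64(0.0), 'qpos': array([-1.127,  0.126, -0.041,  1.405,  0.   ,  1.571]), 'qd': array([-0.   , -0.   ,  0.001,  0.001, -0.001, -0.001]), 'effort': array([-1.0000e-03, -4.3592e+01,  3.5292e+01,  1.8000e-02,  0.0000e+00,
        0.0000e+00]), 'ee_pos': array([ 0.225, -0.474,  0.231]), 'orientation': array([-3.063e+00, -6.910e-01,  1.000e-03]), 'ft_force': array([ 0.51 , -0.467, -0.713]), 'wrist_torque': array([ 0.02 ,  0.003, -0.003]), 'grip_width': np.float64(0.085)}
scene {'camera_matrix': array([[411.2987457,   0.       , 316.6376117],
       [  0.       , 411.2987457, 204.3362527],
       [  0.       ,   0.       ,   1.       ]]), 'extrinsics': array([[-0.51564876, -0.70038081,  0.49353123,  1.06875773],
       [ 0.85665516, -0.4320332 ,  0.28193839,  0.33668257],
       [ 0.01575764,  0.56816726,  0.82276222,  1.04738608],
       [ 0.        ,  0.        ,  0.        ,  1.        ]])}
top {'camera_matrix': array([[404.35158759,   0.        , 317.31324515],
       [  0.        , 404.35158759, 206.19844828],
       [  0.        ,   0.        ,   1.        ]]), 'extrinsics': array([[ 0.03031444,  0.97749849, -0.2087528 ,  0.24830576],
       [-0.99953532,  0.0303121 , -0.00321108,  0.01174608],
       [ 0.00318891,  0.20875314,  0.97796317,  1.43659047],
       [ 0.        ,  0.        ,  0.        ,  1.        ]])}
```

View pics/top0.png

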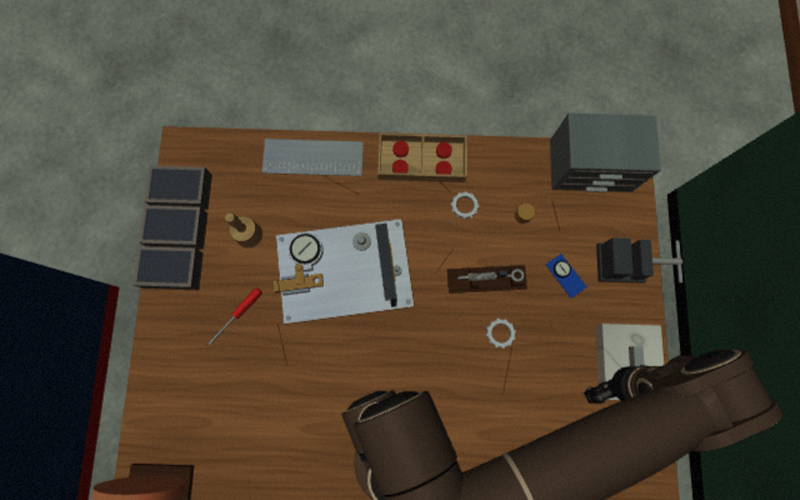

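View pics/scene0.png

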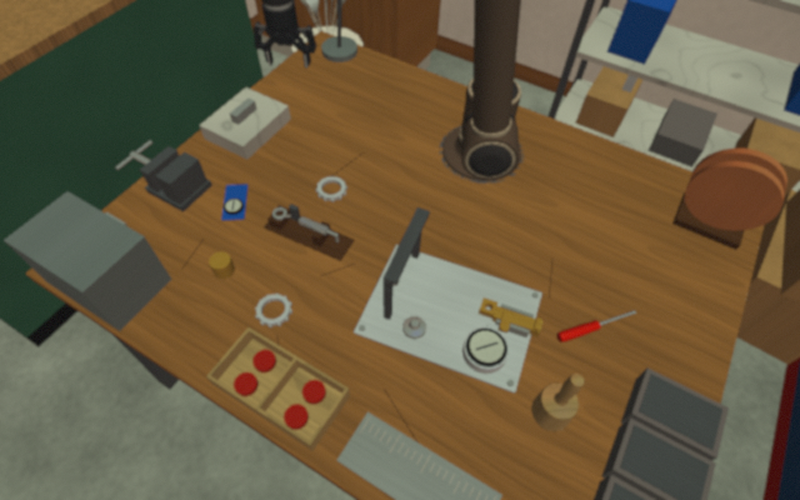

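The top view shows the spring on its rest at about (460–517, 277), the cam lug around (318, 281), the post near (397, 270) and the bridge beam from (381, 225) to (393, 305). I'll enlarge the useful area to measure it.

```bash
python3 - <<'E'
from h import *
import pickle
D=pickle.load(open("d0.pkl","rb"))
c=D["top"];a=cv2.resize(c["frame"][170:265,210:340,::-1],None,fx=6,fy=6,interpolation=cv2.INTER_CUBIC)[:300]
b=cv2.resize(c["frame"][195:245,345:475,::-1],None,fx=6,fy=6,interpolation=cv2.INTER_CUBIC)
a=cv2.resize(c["frame"][195:245,210:340,::-1],None,fx=6,fy=6,interpolation=cv2.INTER_CUBIC)
cv2.imwrite("pics/crop1.png",np.vstack([a,b])) # row<300: u=210+x/6,v=195+y/6 ; else u=345+x/6,v=195+(y-300)/6
E
```

```text
(no output)
```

View pics/crop1.png

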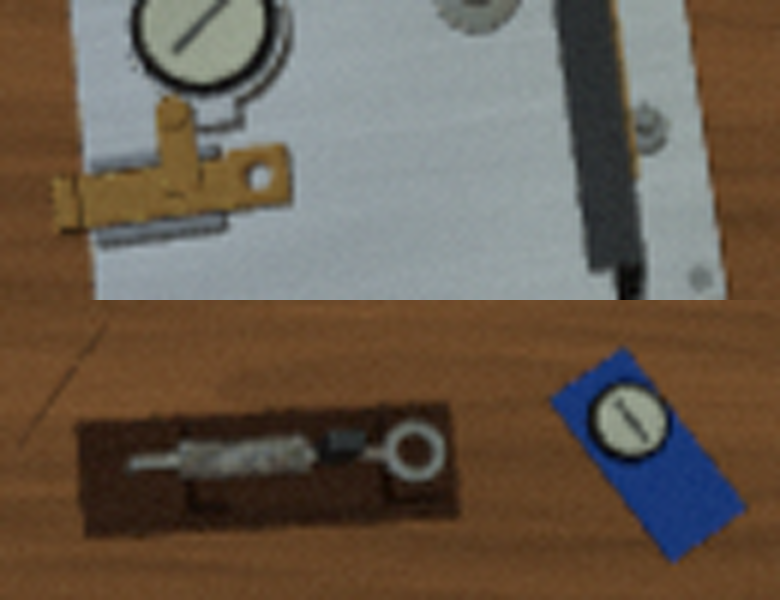

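The enlarged crop shows the hole at (263,175), post top at (655,123), eye at (415,451), peg at (133,463) and tab top at (342,445).

```bash
python3 - <<'E'
from h import *
import pickle
D=pickle.load(open("d0.pkl","rb"))
c=D["top"]
def m(n,x,y,z,o=(210,195)):
    u,v=o[0]+x/6-.4,o[1]+y/6-.4
    print(n,np.round(1e3*pix(c,u,v,z),1),np.round(1e3*pix(c,round(u),round(v)),1));return pix(c,u,v,z)
o2=(345,145)
h=m("hole",263,175,.046);p=m("post",655,123,.060)
e=m("eye",415,451,.044,o2);g=m("peg",135,463,.054,o2);t=m("tab",342,442,.094,o2)
m("bridge s",618,262,.182);m("bridge n",583,2,.182)
d=p-h;print("hole-post",np.hypot(*d[:2]),"dir deg",np.degrees(np.arctan2(d[1],d[0])))
d=e-g;print("peg-eye",np.hypot(*d[:2]),np.degrees(np.arctan2(d[1],d[0])), np.hypot(*(e-t)[:2]))
E
```

```text
hole [475.7 236.8  46. ] [481.1 244.5   7.7]
post [510.8  10.3  60. ] [512.7   9.5  51.9]
eye [ 507.5 -322.5   44. ] [ 507.5 -324.4   39.5]
peg [ 493.6 -158.    54. ] [ 493.6 -158.3   49.1]
tab [ 502.1 -269.5   94. ] [ 502.9 -270.7   94.8]
bridge s [413.4  27.5 182. ] [414.6  26.3 179.5]
bridge n [551.8  50.6 182. ] [552.4  50.  178.9]
hole-post 0.22919200828987438 dir deg -81.19834386306135
peg-eye 0.16507031982778447 -85.1636826865048 0.05326490442742344
```

Call:
{"method": "step_arm", "body": {
  "increments": [
    [[0,-24,7,-28,0],[0,-48,15,-57,0],[0,-72,22,-86,0],[0,-97,29,-114,0],[0,-121,36,-143,0],[0,-145,44,-171,0],[0,-169,51,-200,0],[0,-169,51,-240,0],[0,-169,51,-280,0],[0,-169,51,-320,0],[0,-169,51,-360,0],[0,-169,51,-400,0]]
  ]
}}

```text
time_s: 1.1
ee_pos: [0.0896, -0.5576, 0.4822]
orientation: [3.022, 0.683, -0.004]
ft_force: [0.2, 0.4, -0.6]
grip_width: 0.0857
```

```bash
cat >> h.py <<'E'
def show():
    st=ctrl.read_state();M=R.from_rotvec(st["orientation"]).as_matrix()
    print("t",round(st["time_s"],2),"q",np.round(st["qpos"],3),"p",np.round(1e3*np.array(st["ee_pos"]),1),"F",np.round(st["ft_force"],1),"w",round(st["grip_width"]*1e3,1))
    print("toolaxes x,y,z rows\n",np.round(M.T,3));return st,M
E
python3 -c "
from h import *
show()"
```

```text
t 1.1 q [-1.412  0.357  0.851  2.021  0.     1.285] p [  89.6 -557.6  482.2] F [ 0.2  0.4 -0.6] w 85.7
toolaxes x,y,z rows
 [[ 0.903  0.43  -0.012]
 [ 0.43  -0.902  0.042]
 [ 0.007 -0.043 -0.999]]
```

Call:
{"method": "step_arm", "body": {
  "increments": [
    [[0,0,30,-30,0],[0,0,60,-60,0],[0,0,90,-90,0],[0,0,120,-120,0],[0,0,150,-150,0],[0,0,180,-180,0]]
  ]
}}

```text
time_s: 1.6
ee_pos: [0.127, -0.6049, 0.4799]
orientation: [2.977, 0.672, -0.005]
ft_force: [0.7, -1.3, -0.7]
grip_width: 0.0857
```

```bash
python3 -c "
from h import *
show()"
```

```text
t 1.6 q [-1.363e+00  4.520e-01  9.910e-01  2.020e+00 -2.000e-03  1.334e+00] p [ 127.  -604.9  479.9] F [ 0.7 -1.3 -0.7] w 85.7
toolaxes x,y,z rows
 [[ 0.903  0.429 -0.023]
 [ 0.429 -0.899  0.087]
 [ 0.016 -0.088 -0.996]]
```

Call:
{"method": "step_arm", "body": {
  "increments": [
    [[0,0,0,-41,0],[0,0,0,-82,0],[0,0,0,-123,0],[0,0,0,-164,0],[0,0,0,-205,0],[0,0,0,-246,0],[0,0,0,-287,0],[0,0,0,-328,0],[0,0,0,-369,0],[0,0,0,-410,0]]
  ]
}}

```text
time_s: 2.43
ee_pos: [0.1099, -0.5253, 0.5319]
orientation: [2.93, 0.661, -0.007]
ft_force: [0.1, -0.8, -0.1]
grip_width: 0.0856
```

```bash
python3 -c "
from h import *
show()"
```

```text
t 2.43 q [-1.363e+00  2.750e-01  8.620e-01  2.020e+00 -2.000e-03  1.334e+00] p [ 109.9 -525.3  531.9] F [ 0.1 -0.8 -0.1] w 85.6
toolaxes x,y,z rows
 [[ 0.904  0.427 -0.034]
 [ 0.428 -0.894  0.133]
 [ 0.026 -0.135 -0.991]]
```

Call:
{"method": "step_arm", "body": {
  "increments": [
    [[0,0,0,-41,0],[0,0,0,-82,0],[0,0,0,-123,0]]
  ]
}}

```text
time_s: 2.68
ee_pos: [0.1047, -0.4994, 0.5588]
orientation: [2.884, 0.651, -0.007]
ft_force: [0.1, 0.4, 0.3]
grip_width: 0.0858
```

Call:
{"method": "step_arm", "body": {
  "increments": [
    [[0,0,30,-41,0],[0,0,60,-82,0],[0,0,90,-123,0]]
  ]
}}

```text
time_s: 2.93
ee_pos: [0.1225, -0.5209, 0.5712]
orientation: [2.841, 0.642, -0.007]
ft_force: [0.1, 0.2, -0.9]
grip_width: 0.0854
```

Call:
{"method": "step_arm", "body": {
  "increments": [
    [[0,0,0,-200,0]]
  ]
}}

```text
time_s: 3.02
ee_pos: [0.1206, -0.5108, 0.5803]
orientation: [2.824, 0.639, -0.006]
ft_force: [1.0, -1.5, -0.8]
grip_width: 0.0853
```

Call:
{"method": "step_arm", "body": {
  "increments": [
    [[0,0,0,-200,0]]
  ]
}}

```text
time_s: 3.1
ee_pos: [0.1166, -0.4942, 0.5982]
orientation: [2.793, 0.632, -0.006]
ft_force: [-0.7, 0.5, -0.1]
grip_width: 0.0855
```

```bash
python3 -c "
from h import *
show()"
```

```text
t 3.1 q [-1.335  0.193  0.92   2.02  -0.008  1.361] p [ 116.6 -494.2  598.2] F [-0.7  0.5 -0.1] w 85.5
toolaxes x,y,z rows
 [[ 0.905  0.421 -0.064]
 [ 0.423 -0.866  0.267]
 [ 0.057 -0.269 -0.961]]
```

Call:
{"method": "step_arm", "body": {
  "increments": [
    [[0,-30,-8,-30,0],[0,-60,-16,-60,0],[0,-75,-20,-100,0]]
  ]
}}

```text
time_s: 3.35
ee_pos: [0.0465, -0.4771, 0.6215]
orientation: [2.748, 0.62, -0.014]
ft_force: [-0.0, 0.4, 0.3]
grip_width: 0.0853
```

Call:
{"method": "step_arm", "body": {
  "increments": [
    [[0,0,30,-60,0],[0,0,60,-120,0]]
  ]
}}

```text
time_s: 3.52
ee_pos: [0.0575, -0.4778, 0.6397]
orientation: [2.706, 0.607, -0.02]
ft_force: [0.4, 0.2, -0.5]
grip_width: 0.0854
```

Call:
{"method": "step_arm", "body": {
  "increments": [
    [[0,0,0,-60,0],[0,0,0,-120,0]]
  ]
}}

```text
time_s: 3.68
ee_pos: [0.0545, -0.4489, 0.658]
orientation: [2.67, 0.602, -0.025]
ft_force: [0.1, 0.8, 1.1]
grip_width: 0.0858
```

Call:
{"method": "step_arm", "body": {
  "increments": [
    [[0,0,0,-60,0],[0,0,0,-120,0]]
  ]
}}

```text
time_s: 3.85
ee_pos: [0.0504, -0.4178, 0.677]
orientation: [2.629, 0.592, -0.031]
ft_force: [0.5, 1.5, 0.5]
grip_width: 0.0856
```

```bash
python3 -c "
from h import *
show()"
```

```text
t 3.85 q [-1.473  0.019  0.915  2.021  0.031  1.233] p [  50.4 -417.8  677. ] F [0.5 1.5 0.5] w 85.6
toolaxes x,y,z rows
 [[ 0.908  0.402 -0.116]
 [ 0.412 -0.81   0.417]
 [ 0.073 -0.426 -0.902]]
```

Call:
{"method": "step_arm", "body": {
  "increments": [
    [[0,0,30,-60,0],[0,0,60,-120,0]]
  ]
}}

```text
time_s: 4.02
ee_pos: [0.0599, -0.4159, 0.6954]
orientation: [2.586, 0.581, -0.036]
ft_force: [0.2, 1.5, 1.3]
grip_width: 0.0853
```

Call:
{"method": "step_arm", "body": {
  "increments": [
    [[0,0,30,-60,0],[0,0,60,-120,0]]
  ]
}}

```text
time_s: 4.18
ee_pos: [0.0689, -0.4131, 0.7113]
orientation: [2.548, 0.573, -0.038]
ft_force: [-0.6, 0.6, 0.3]
grip_width: 0.0851
```

Call:
{"method": "step_arm", "body": {
  "increments": [
    [[0,0,0,-60,0],[0,0,0,-120,0]]
  ]
}}

```text
time_s: 4.35
ee_pos: [0.0632, -0.3793, 0.7256]
orientation: [2.513, 0.566, -0.04]
ft_force: [0.2, 0.6, 0.2]
grip_width: 0.0856
```

Call:
{"method": "step_arm", "body": {
  "increments": [
    [[0,0,0,-60,0],[0,0,0,-120,0]]
  ]
}}

```text
time_s: 4.52
ee_pos: [0.0572, -0.3443, 0.7399]
orientation: [2.473, 0.556, -0.043]
ft_force: [-0.4, 0.2, 1.4]
grip_width: 0.0854
```

```bash
python3 -c "
from h import *
show()"
```

```text
t 4.52 q [-1.408e+00 -1.060e-01  9.520e-01  2.021e+00  2.000e-03  1.292e+00] p [  57.2 -344.3  739.9] F [-0.4  0.2  1.4] w 85.4
toolaxes x,y,z rows
 [[ 0.912  0.38  -0.155]
 [ 0.399 -0.734  0.549]
 [ 0.095 -0.563 -0.821]]
```

Call:
{"method": "step_arm", "body": {
  "increments": [
    [[0,27,-12,23,-6.2],[0,54,-24,47,-12.4],[0,80,-36,70,-18.5],[0,107,-48,93,-24.7],[0,134,-60,117,-30.9],[0,161,-73,140,-37.1],[0,188,-85,163,-43.3],[0,214,-97,187,-49.4],[0,241,-109,210,-55.6],[0,268,-121,233,-61.8],[0,295,-133,257,-68],[0,322,-145,280,-74]]
  ]
}}

```text
time_s: 5.52
ee_pos: [0.3202, -0.2731, 0.3771]
orientation: [1.696, 2.011, -0.532]
ft_force: [-0.5, -1.2, 0.1]
grip_width: 0.0855
```

```bash
cat >> h.py <<'E'
def go(M,p,tgt):
    "tool-axis shift in mm to bring TCP from p to tgt (m)"
    return np.round(1e3*M.T@(np.array(tgt)-np.array(p)),1)
E
python3 -c "
from h import *
st,M=show();print(go(M,st['ee_pos'],np.array([.5027,-.271,.074])+M[:,2]*(.019-.1)))"
```

```text
t 5.52 q [-0.351 -0.345 -0.262  1.324 -0.517  0.962] p [ 320.2 -273.1  377.1] F [-0.5 -1.2  0.1] w 85.5
toolaxes x,y,z rows
 [[-0.14   0.81  -0.569]
 [ 0.986  0.168 -0.003]
 [ 0.093 -0.561 -0.822]]
[148.6 181.  184.1]
```

Call:
{"method": "step_arm", "body": {
  "increments": [
    [[0,19,23,23,0],[0,37,45,46,1],[0,56,68,69,2],[0,74,90,92,3],[0,93,113,115,3],[0,111,136,138,3],[0,130,158,161,3],[0,148,181,184,3],[0,148,181,184,3]]
  ]
}}

```text
time_s: 6.27
ee_pos: [0.4954, -0.2262, 0.1365]
orientation: [1.749, 1.964, -0.518]
ft_force: [-0.6, 0.7, -0.6]
grip_width: 0.0851
```

```bash
python3 - <<'E'
from h import *
import pickle
st,M=show();c=ctrl.camera("wrist");pickle.dump((c,st),open("w1.pkl","wb"));save("w1.png",c,s=1.25)
E
```

```text
t 6.27 q [-0.129  0.023 -0.483  0.875 -0.574  1.27 ] p [ 495.4 -226.2  136.5] F [-0.6  0.7 -0.6] w 85.1
toolaxes x,y,z rows
 [[-0.088  0.82  -0.565]
 [ 0.992  0.122  0.022]
 [ 0.087 -0.559 -0.825]]
```

View pics/w1.png

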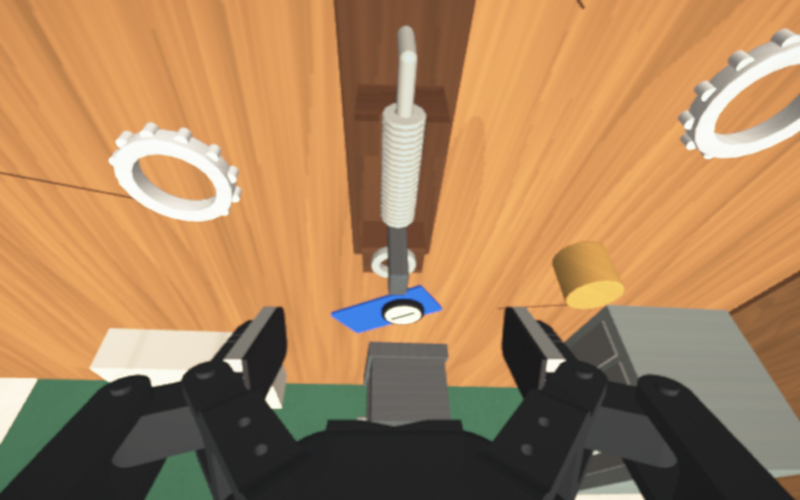

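The wrist view shows the tab upright at (388–408, 228–293), centred between the jaws (≈395).

```bash
python3 - <<'E'
from h import *
import pickle
c,st=pickle.load(open("w1.pkl","rb"));T=Tcam(c,st)
for n,u,v,z in [("tabtop near edge",398,275,.094),("tabtop far edge",398.5,293,.094),("coil axis top near",405,112,.061),("coil end",398,222,.061),("eye c",395,263,.044),("peg top",406,32,.054)]:
    print(n,np.round(1e3*pix(c,u/1.25,v/1.25,z,T),1),np.round(1e3*pix(c,u/1.25,v/1.25,None,T),1))
print(go(R.from_rotvec(st["orientation"]).as_matrix(),st["ee_pos"],np.array([.5027,-.271,.074])+R.from_rotvec(st["orientation"]).as_matrix()[:,2]*.019))
E
```

```text
tabtop near edge [ 503.2 -259.4   94. ] [ 503.9 -263.5   91.2]
tabtop far edge [ 506.1 -279.    94. ] [ 506.3 -279.9   93.5]
coil axis top near [ 496.6 -177.1   61. ] [ 497.6 -181.9   53.2]
coil end [ 503.1 -251.    61. ] [ 503.4 -252.8   59.4]
eye c [ 510.  -317.1   44. ] [ 502.1 -262.1   83.8]
peg top [ 492.7 -146.4   54. ] [ 495.  -155.2   31.3]
[-2.1  0.4 96.2]
```

Call:
{"method": "step_arm", "body": {
  "increments": [
    [[0,-1,2,35,0],[0,-1.5,2,68,0],[0,-1.5,2,96,0],[0,-1.5,2,96,0],[0.5,-1.5,2,96,0],[1,-1.5,2,96,0],[1,-1.5,2,96,0],[1,-1.5,2,96,0],[1,-1.5,2,96,0],[1,-1.5,2,96,0],[1,-1.5,2,96,0],[1,-1.5,2,96,0]]
  ]
}}

```text
time_s: 7.32
ee_pos: [0.5076, -0.283, 0.0679]
orientation: [1.748, 1.952, -0.511]
ft_force: [-2.0, 4.2, 5.9]
grip_width: 0.0107
```

```bash
python3 - <<'E'
from h import *
import pickle
st,M=show();c=ctrl.camera("wrist");pickle.dump((c,st),open("w2.pkl","wb"));save("w2.png",c,s=1)
E
```

```text
t 7.32 q [-0.239  0.097 -0.576  0.629 -0.551  1.145] p [ 507.6 -283.    67.9] F [-2.   4.2  5.9] w 10.7
toolaxes x,y,z rows
 [[-0.08   0.818 -0.569]
 [ 0.992  0.12   0.033]
 [ 0.096 -0.562 -0.821]]
```

View pics/w2.png

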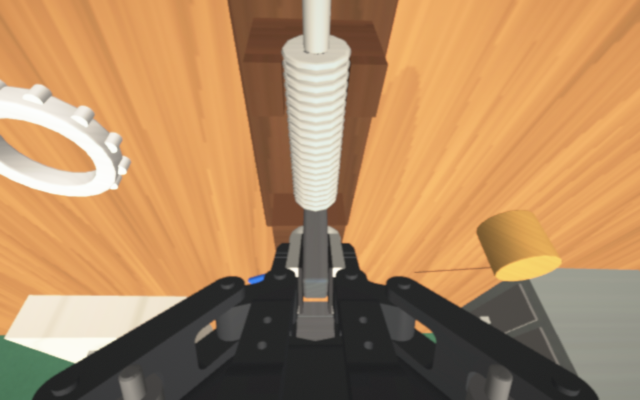

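Call:
{"method": "step_arm", "body": {
  "increments": [
    [[1,-9,0.5,-12,0],[1,-17,1,-25,0],[1,-26,1.5,-37,-1],[1,-34,2,-49,-2],[1,-46,3,-66,-3],[1,-57,3,-82,-3],[1,-57,3,-82,-3]]
  ]
}}

```text
time_s: 7.95
ee_pos: [0.5084, -0.2839, 0.1708]
orientation: [1.701, 1.998, -0.526]
ft_force: [0.3, -1.3, -0.5]
grip_width: 0.0111
```

```bash
python3 - <<'E'
from h import *
import pickle
st,M=show()
w=ctrl.camera("wrist");s=ctrl.camera("scene");t=ctrl.camera("top");pickle.dump((w,s,t,st),open("w3.pkl","wb"))
a=cv2.resize(w["frame"][:,:,::-1],(480,300));
# project approx spring pts to choose crops
g=np.array(st["ee_pos"])-.019*M[:,2]
def proj(c,p):
    T=Tcam(c);q=T[:3,:3].T@(p-T[:3,3]);K=c["camera_matrix"];return K[0,0]*q[0]/-q[2]+K[0,2],K[1,1]*-q[1]/-q[2]+K[1,2]
for n,c in (("s",s),("t",t)):
    u,v=map(int,proj(c,g+[0,.03,0]));print(n,u,v)
    im=c["frame"][v-38:v+38,u-50:u+50,::-1];im=cv2.resize(im,(400,300),interpolation=cv2.INTER_CUBIC)
    if n=="s": si=im
    else: ti=im
cv2.imwrite("pics/w3.png",np.vstack([np.hstack([a[:,:400],si]),np.hstack([ti,cv2.resize(w["frame"][0:150,220:420,::-1],(400,300))])]))
E
```

```text
t 7.95 q [-0.24   0.021 -0.417  0.861 -0.551  1.092] p [ 508.4 -283.9  170.8] F [ 0.3 -1.3 -0.5] w 11.1
toolaxes x,y,z rows
 [[-0.129  0.81  -0.572]
 [ 0.987  0.162  0.007]
 [ 0.099 -0.563 -0.82 ]]
s 237 148
t 399 211
```

View pics/w3.png

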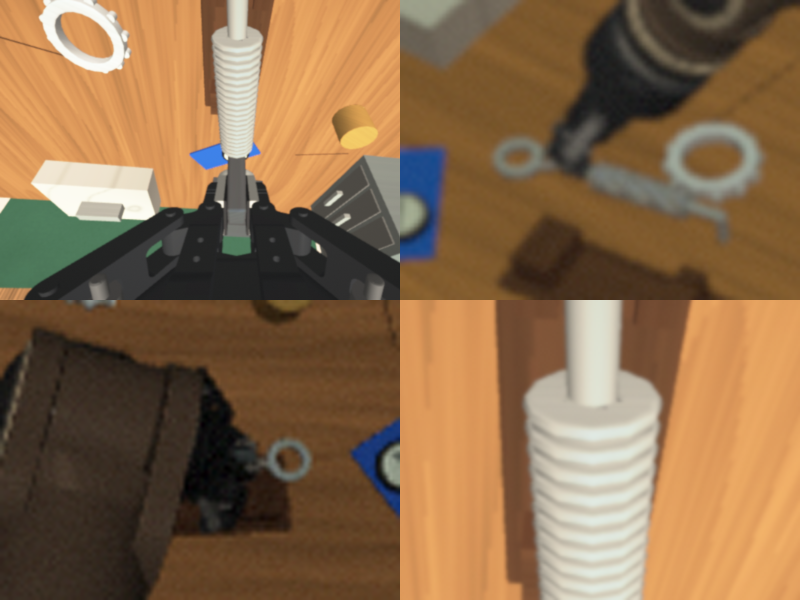

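The spring hangs from the gripper, roughly level: eye at (119,157) in the scene crop and (290,160) in the top crop, peg tip at (323,240) in the scene crop.

```bash
python3 - <<'E'
from h import *
import pickle
w,s,t,st=pickle.load(open("w3.pkl","rb"));M=R.from_rotvec(st["orientation"]).as_matrix()
def ray(c,u,v):
    o=Tcam(c)[:3,3];d=pix(c,u,v,0.)-o;return o,d/np.linalg.norm(d)
def tri(r1,r2):
    (a,d),(b,e)=r1,r2;k=np.linalg.lstsq(np.stack([d,-e],1),b-a,rcond=None)[0]
    p,q=a+k[0]*d,b+k[1]*e;return (p+q)/2,np.linalg.norm(p-q)
eye,err=tri(ray(s,216.75-.4,149.8-.4),ray(t,421.5-.4,213.5-.4));print("eye",np.round(eye*1e3,1),"gap",round(err*1e3,1))
g=np.array(st["ee_pos"])-.019*M[:,2];print("grasp pt",np.round(g*1e3,1))
T=Tcam(w,st)
P=[]
for v in range(0,205,3):
    row=[pix(w,u,v,None,T) for u in range(270,365) if w["z_map"][v,u]>0]
    row=[p for p in row if p[2]>.12]
    if len(row)>3:
        r=np.array(row);P.append([v,*(1e3*r.mean(0)),1e3*r[:,2].max(),len(r)])
P=np.array(P);print(np.round(P[::6],1))
E
```

```text
eye [ 512.4 -323.9  142.4] gap 1.3
grasp pt [ 506.5 -273.2  186.4]
[[   0.   491.2 -173.2  154.1  155.6   28. ]
 [  18.   492.  -177.4  154.4  156.4   28. ]
 [  36.   492.9 -183.6  151.1  156.4   37. ]
 [  54.   493.5 -186.9  155.6  156.8   68. ]
 [  72.   494.  -190.6  159.2  162.5   65. ]
 [  90.   495.  -196.3  159.7  162.8   59. ]
 [ 108.   496.2 -202.8  159.9  162.4   56. ]
 [ 126.   497.3 -210.4  159.8  162.4   54. ]
 [ 144.   498.5 -218.8  159.8  162.4   52. ]
 [ 162.   500.3 -228.6  159.6  162.8   49. ]
 [ 180.   502.1 -239.3  159.8  162.3   45. ]
 [ 198.   503.8 -251.3  160.4  162.4   40. ]]
```

Call:
{"method": "step_arm", "body": {
  "increments": [
    [[1,-18,0,-26,0],[1,-36,0,-52,0],[1,-54,1,-78,0],[1,-26,5,-98,0],[1,2,9,-117,0],[1,30,14,-137,0],[1,58,18,-156,0],[1,87,22,-176,0],[1,115,27,-196,0],[1,143,31,-215,0],[1,171,35,-235,0],[1,199,40,-254,0]]
  ]
}}

```text
time_s: 9.1
ee_pos: [0.4951, 0.0288, 0.2605]
orientation: [1.701, 2.004, -0.533]
ft_force: [2.0, 0.3, -1.7]
grip_width: 0.0115
```

```bash
python3 - <<'E'
from h import *
st,M=show()
t0=np.array([.5084,-.2839,.1708]);p=np.array(st["ee_pos"])
print(go(M,p,t0+[-.0157,.415,.095]),go(M,p,t0+[-.0157,.415,-.0635]))
E
```

```text
t 9.1 q [ 0.395  0.137 -0.082  1.51  -0.588  1.851] p [495.1  28.8 260.5] F [ 2.   0.3 -1.7] w 11.5
toolaxes x,y,z rows
 [[-0.133  0.811 -0.57 ]
 [ 0.987  0.162 -0.   ]
 [ 0.092 -0.563 -0.822]]
[ 80.3  14.2 -62.1] [170.6  14.2  68.1]
```

Call:
{"method": "step_arm", "body": {
  "increments": [
    [[1,27,5,-21,0],[1,54,10,-42,0],[1,80,14,-62,0],[1,98,14,-36,0],[1,116,14,-10,0],[1,134,14,16,0],[1,152,14,42,0],[1,171,14,68,0],[1,171,14,68,0]]
  ]
}}

```text
time_s: 9.85
ee_pos: [0.49, 0.1283, 0.1017]
orientation: [1.7, 2.007, -0.544]
ft_force: [-1.4, -1.2, -1.2]
grip_width: 0.0113
```

```bash
python3 - <<'E'
from h import *
import pickle
st,M=show()
w=ctrl.camera("wrist");s=ctrl.camera("scene");pickle.dump((w,s,st),open("w4.pkl","wb"))
def proj(c,p):
    T=Tcam(c);q=T[:3,:3].T@(p-T[:3,3]);K=c["camera_matrix"];return K[0,0]*q[0]/-q[2]+K[0,2],K[1,1]*-q[1]/-q[2]+K[1,2]
u,v=map(int,proj(s,np.array([.475,.237,.046])));print(u,v)
im=cv2.resize(s["frame"][v-40:v+40,u-64:u+36,::-1],(750,600),interpolation=cv2.INTER_CUBIC)
cv2.imwrite("pics/s4.png",im) # u=u0-64+x/7.5, v=v0-40+y/7.5
E
```

```text
t 9.85 q [ 0.566  0.311 -0.227  1.308 -0.551  2.05 ] p [490.  128.3 101.7] F [-1.4 -1.2 -1.2] w 11.3
toolaxes x,y,z rows
 [[-0.138  0.808 -0.572]
 [ 0.987  0.162 -0.009]
 [ 0.085 -0.566 -0.82 ]]
390 243
```

View pics/s4.png

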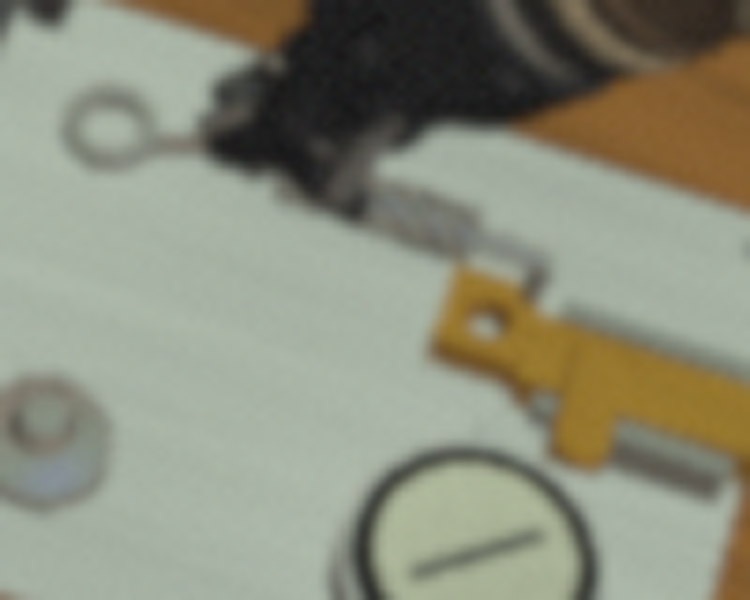

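The scene crop shows the hole at (487,318), the peg's tip at (536,299) and its bend at (544,262), a little behind the hole, clear of everything.

```bash
python3 - <<'E'
from h import *
import pickle
w,s,st=pickle.load(open("w4.pkl","rb"));M=R.from_rotvec(st["orientation"]).as_matrix()
f=lambda x,y,z:pix(s,390-64+x/7.5-.4,243-40+y/7.5-.4,z)
h=f(487,318,.046);print("hole",np.round(h*1e3,1))
tip=f(536,298,.055);print("tip",np.round(tip*1e3,1));print("bend top",np.round(1e3*f(545,260,.086),1))
g=np.array(st["ee_pos"])-.019*M[:,2];d=np.array([.16,-.987,0]);print("kin tip",np.round(1e3*(g-.115*d),1))
e=f(110,128,.0725);print("eye",np.round(e*1e3,1),"eye-based tip",np.round(1e3*(e-.165*d),1))
# wrist coil
T=Tcam(w,st)
for v in range(0,205,12):
    r=np.array([p for p in (pix(w,u,v,None,T) for u in range(270,365)) if .07<p[2]<.125])
    if len(r)>3: print(v,np.round(1e3*r.mean(0),1),np.round(1e3*r[:,2].max(),1),len(r))
E
```

```text
hole [477.9 239.2  46. ]
tip [466.1 251.9  55. ]
bend top [468.9 250.7  86. ]
kin tip [470.  252.6 117.3]
eye [494.   86.2  72.5] eye-based tip [467.6 249.   72.5]
0 [472.6 239.1  85.1] 86.8 28
12 [473.1 236.2  85.2] 86.8 28
24 [473.4 233.1  84.9] 86.3 27
36 [474.2 228.5  81.9] 86.9 37
48 [474.6 225.8  83.7] 86.6 67
60 [475.  225.1  89.5] 91.5 66
72 [475.3 221.6  90. ] 93.1 64
84 [476.1 217.8  90.2] 93.7 62
96 [476.7 213.5  90.2] 92.7 61
108 [477.4 209.3  90.7] 93.1 57
120 [478.3 204.3  90.5] 93.7 57
132 [479.2 198.9  90.4] 92.9 53
144 [479.9 193.4  90.7] 93.5 52
156 [480.9 187.1  90.7] 93.2 50
168 [482.1 180.1  90.5] 93.1 48
180 [483.5 172.7  90.6] 93.6 45
192 [484.7 164.5  90.6] 92.8 44
204 [485.9 157.1  91.9] 94.0 34
```

Call:
{"method": "step_arm", "body": {
  "increments": [
    [[1,-6,3,4,0],[1,-12,7,8,0],[1,-12,7,8,0]]
  ]
}}

```text
time_s: 10.2
ee_pos: [0.5047, 0.1162, 0.1111]
orientation: [1.704, 2.0, -0.525]
ft_force: [-0.1, -1.3, -1.4]
grip_width: 0.011
```

```bash
python3 - <<'E'
from h import *
import pickle
st,M=show()
s=ctrl.camera("scene");t=ctrl.camera("top");pickle.dump((s,t,st),open("w5.pkl","wb"))
a=cv2.resize(s["frame"][228:258,370:410,::-1],(600,450),interpolation=cv2.INTER_CUBIC)
b=cv2.resize(t["frame"][214:234,240:280,::-1],(300,150),interpolation=cv2.INTER_CUBIC)
b=cv2.copyMakeBorder(b,0,0,0,300,cv2.BORDER_CONSTANT)
cv2.imwrite("pics/s5.png",np.vstack([a,b])) # scene u=370+x/15,v=228+y/15
E
```

```text
t 10.2 q [ 0.535  0.3   -0.216  1.297 -0.561  2.016] p [504.7 116.2 111.1] F [-0.1 -1.3 -1.4] w 11.0
toolaxes x,y,z rows
 [[-0.129  0.812 -0.569]
 [ 0.987  0.161  0.006]
 [ 0.096 -0.561 -0.822]]
```

View pics/s5.png

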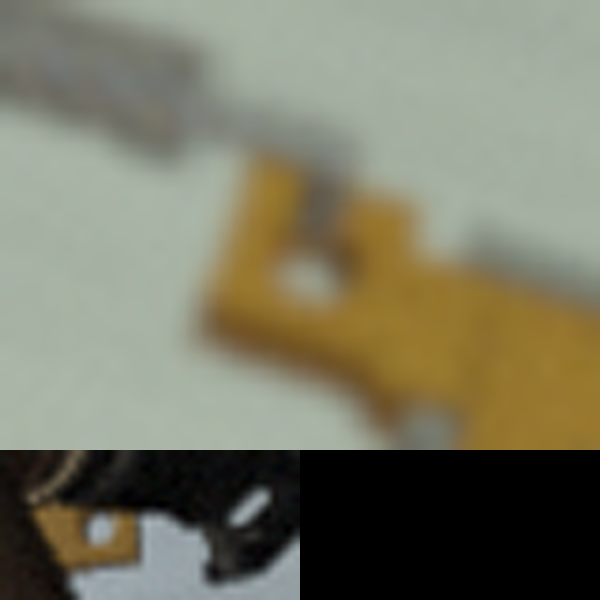

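```bash
python3 - <<'E'
from h import *
import pickle
s,t,st=pickle.load(open("w5.pkl","rb"));M=R.from_rotvec(st["orientation"]).as_matrix()
f=lambda x,y,z:pix(s,370+x/15-.5,228+y/15-.5,z)
st2,_=show()
print("hole",np.round(1e3*f(314,268,.046),1),"tip",np.round(1e3*f(318,236,.064),1),"bend top",np.round(1e3*f(330,140,.0955),1))
g=np.array(st["ee_pos"])-.019*M[:,2];d=np.array([.16,-.987,0]);print("kin tip",np.round(1e3*(g-.115*d),1))
print(np.round(1e3*M.T,0))
E
```

```text
t 10.3 q [ 0.536  0.3   -0.217  1.297 -0.56   2.017] p [503.7 116.6 110.5] F [-0.3 -0.6 -1.8] w 11.0
toolaxes x,y,z rows
 [[-0.13   0.812 -0.569]
 [ 0.987  0.161  0.005]
 [ 0.095 -0.561 -0.822]]
hole [479.1 239.4  46. ] tip [483.3 239.   64. ] bend top [483.1 235.5  95.5]
kin tip [484.4 240.4 126.7]
[[-129.  812. -569.]
 [ 987.  161.    6.]
 [  96. -561. -822.]]
```

Call:
{"method": "step_arm", "body": {
  "increments": [
    [[1,1,-5,-1,0],[1,1,-5,-1,0],[1,4,-5,3,0],[1,7,-5,8,0],[1,10,-5,12,0],[1,13,-5,16,0],[1,16,-5,20.5,0],[1,16,-5,20.5,0],[1,16,-5,20.5,0]]
  ]
}}

```text
time_s: 11.05
ee_pos: [0.4975, 0.1174, 0.0827]
orientation: [1.701, 2.003, -0.531]
ft_force: [1.2, -0.2, -2.1]
grip_width: 0.0113
```

```bash
python3 - <<'E'
from h import *
import pickle
st,M=show()
s=ctrl.camera("scene");pickle.dump((s,st),open("w6.pkl","wb"))
cv2.imwrite("pics/s6.png",cv2.resize(s["frame"][218:263,360:420,::-1],(600,450),interpolation=cv2.INTER_CUBIC))
E
```

```text
t 11.05 q [ 0.543  0.314 -0.264  1.244 -0.558  2.023] p [497.5 117.4  82.7] F [ 1.2 -0.2 -2.1] w 11.3
toolaxes x,y,z rows
 [[-0.133  0.811 -0.57 ]
 [ 0.987  0.162  0.001]
 [ 0.093 -0.562 -0.822]]
```

Call:
{"method": "step_arm", "body": {
  "increments": [
    [[1,3,0,4.5,0],[1,6,0,8.5,0],[1,6,0,8.5,0],[1,6,0,8.5,0]]
  ]
}}

```text
time_s: 11.43
ee_pos: [0.4975, 0.1175, 0.0724]
orientation: [1.702, 2.003, -0.531]
ft_force: [-0.6, -0.3, -1.8]
grip_width: 0.0111
```

```bash
python3 - <<'E'
from h import *
import pickle
st,M=show()
s=ctrl.camera("scene");pickle.dump((s,st),open("w6.pkl","wb"))
a=cv2.resize(s["frame"][210:270,350:430,::-1],(600,450),interpolation=cv2.INTER_CUBIC)
cv2.imwrite("pics/s6.png",a)
E
```

```text
t 11.43 q [ 0.543  0.322 -0.278  1.222 -0.558  2.024] p [497.5 117.5  72.4] F [-0.6 -0.3 -1.8] w 11.1
toolaxes x,y,z rows
 [[-0.132  0.811 -0.57 ]
 [ 0.987  0.162  0.001]
 [ 0.094 -0.562 -0.822]]
```

View pics/s6.png

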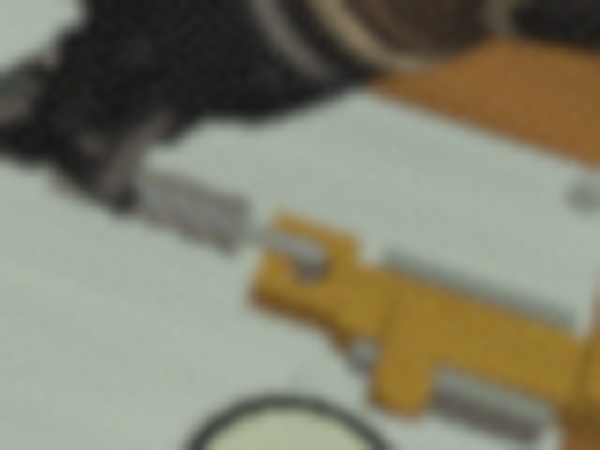

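The peg is in the hole (neck at (310,265), over the lug) with no contact force.

The eye has to clear the 60 mm post while the peg stays in the hole, so the spring must be pitched eye-up about 6°, which the interface can't turn directly. I'll unhook it, press the eye lightly on the flat bridge top so the spring pivots in the pads, and then hook it again.

Call:
{"method": "step_arm", "body": {
  "increments": [
    [[1,-11,0,-16,0],[1,-23,0,-33,0],[1,-26,0,-55,0],[1,-29,0,-77,0],[1,-43,0,-98,0],[1,-57,0,-119,0],[1,-72,0,-139,0],[1,-86,0,-129,0],[1,-100,0,-119,0],[1,-100,0,-119,0],[1,-100,0,-119,0]]
  ]
}}

```text
time_s: 12.4
ee_pos: [0.4996, 0.1029, 0.2279]
orientation: [1.704, 2.002, -0.529]
ft_force: [-0.0, 0.0, -1.1]
grip_width: 0.0106
```

```bash
cat >> h.py <<'E'
def coil(st,w,zmin,zmax):
    T=Tcam(w,st);P=[]
    for v in range(70,200,4):
        r=np.array([p for p in (pix(w,u,v,None,T) for u in range(270,365)) if zmin<p[2]<zmax])
        if len(r)>10: P.append([*r.mean(0)[:2],np.percentile(r[:,2],90)])
    P=np.array(P)*1e3;s=(P-P.mean(0))[:,:2];d=np.linalg.svd(s)[2][0];d*=-np.sign(d[1]);k=np.polyfit(s@d,P[:,2],1)
    print("coil mean",np.round(P.mean(0),1),"az",round(np.degrees(np.arctan2(d[1],d[0])),1),"pitch eye-up deg",round(np.degrees(np.arctan(k[0])),1))
E
python3 - <<'E'
from h import *
import pickle
st,M=show();w=ctrl.camera("wrist");s=ctrl.camera("scene");pickle.dump((w,s,st),open("w7.pkl","wb"))
z=st["ee_pos"][2];coil(st,w,z-.04,z+.02)
E
```

```text
t 12.4 q [ 0.518  0.231 -0.044  1.53  -0.564  1.996] p [499.6 102.9 227.9] F [-0.   0.  -1.1] w 10.6
toolaxes x,y,z rows
 [[-0.131  0.812 -0.569]
 [ 0.987  0.161  0.003]
 [ 0.094 -0.561 -0.822]]
coil mean [489.5 170.4 219.2] az -80.9 pitch eye-up deg 0.2
```

Call:
{"method": "step_arm", "body": {
  "increments": [
    [[1,3,0,4,0],[1,6,0,8.5,0],[1,7.5,0,10.5,0],[1,9,0,13,0],[1,10.8,0,15.6,0],[1,10.8,0,15.6,0],[1,10.8,0,15.6,0]]
  ]
}}

```text
time_s: 13.08
ee_pos: [0.5005, 0.1039, 0.21]
orientation: [1.7, 2.002, -0.527]
ft_force: [-0.3, 3.3, 7.6]
grip_width: 0.011
```

```bash
python3 - <<'E'
from h import *
import pickle
st,M=show();w=ctrl.camera("wrist")
z=st["ee_pos"][2];coil(st,w,z-.04,z+.02)
E
```

```text
t 13.08 q [ 0.52   0.235 -0.079  1.49  -0.566  1.996] p [500.5 103.9 210. ] F [-0.3  3.3  7.6] w 11.0
toolaxes x,y,z rows
 [[-0.132  0.811 -0.57 ]
 [ 0.987  0.164  0.005]
 [ 0.097 -0.562 -0.821]]
coil mean [490.3 169.3 198.5] az -80.6 pitch eye-up deg 3.2
```

Call:
{"method": "step_arm", "body": {
  "increments": [
    [[1,1.5,0,2,0],[1,2.8,0,4.1,0],[1,2.8,0,4.1,0],[1,2.8,0,4.1,0]]
  ]
}}

```text
time_s: 13.47
ee_pos: [0.501, 0.1045, 0.2057]
orientation: [1.7, 2.002, -0.524]
ft_force: [-1.4, 7.2, 11.7]
grip_width: 0.0112
```

```bash
python3 - <<'E'
from h import *
import pickle
st,M=show();w=ctrl.camera("wrist")
z=st["ee_pos"][2];coil(st,w,z-.04,z+.02)
E
```

```text
t 13.47 q [ 0.52   0.236 -0.086  1.479 -0.566  1.996] p [501.  104.5 205.7] F [-1.4  7.2 11.7] w 11.2
toolaxes x,y,z rows
 [[-0.131  0.811 -0.57 ]
 [ 0.986  0.164  0.007]
 [ 0.099 -0.561 -0.822]]
coil mean [491.3 167.6 191.2] az -80.6 pitch eye-up deg 6.9
```

Call:
{"method": "step_arm", "body": {
  "increments": [
    [[1,-5,0,-8,0],[1,-10,0,-14,0],[1,-10,0,-14,0]]
  ]
}}

```text
time_s: 13.77
ee_pos: [0.5002, 0.1033, 0.2222]
orientation: [1.702, 2.002, -0.528]
ft_force: [0.6, 0.1, -0.8]
grip_width: 0.0109
```

```bash
python3 - <<'E'
from h import *
import pickle
st,M=show();w=ctrl.camera("wrist")
z=st["ee_pos"][2];coil(st,w,z-.04,z+.02)
E
```

```text
t 13.77 q [ 0.518  0.232 -0.055  1.517 -0.564  1.995] p [500.2 103.3 222.2] F [ 0.6  0.1 -0.8] w 10.9
toolaxes x,y,z rows
 [[-0.131  0.811 -0.569]
 [ 0.987  0.162  0.004]
 [ 0.095 -0.561 -0.822]]
coil mean [490.5 166.6 208.1] az -80.6 pitch eye-up deg 6.6
```

Call:
{"method": "step_arm", "body": {
  "increments": [
    [[1,11,0,-14,0],[1,22.5,0,-28,0],[1,39,0,-4,0],[1,55,0,20,0],[1,72,0,44,0],[1,88,0,67,0],[1,83,0,70,0],[1,78,0,73.7,0],[1,78,0,73.7,0],[1,78,0,73.7,0]]
  ]
}}

```text
time_s: 14.65
ee_pos: [0.4973, 0.1247, 0.1177]
orientation: [1.704, 2.001, -0.527]
ft_force: [-1.0, -0.2, -1.4]
grip_width: 0.0109
```

```bash
python3 - <<'E'
from h import *
import pickle
st,M=show();w=ctrl.camera("wrist");s=ctrl.camera("scene");pickle.dump((w,s,st),open("w8.pkl","wb"))
z=st["ee_pos"][2];coil(st,w,z-.045,z+.02)
a=cv2.resize(s["frame"][223:258,365:415,::-1],(750,525),interpolation=cv2.INTER_CUBIC)
cv2.imwrite("pics/s8.png",a)
E
```

```text
t 14.65 q [ 0.554  0.296 -0.206  1.323 -0.555  2.038] p [497.3 124.7 117.7] F [-1.  -0.2 -1.4] w 10.9
toolaxes x,y,z rows
 [[-0.13   0.812 -0.569]
 [ 0.987  0.161  0.005]
 [ 0.096 -0.561 -0.822]]
coil mean [487.7 188.1 103.6] az -80.6 pitch eye-up deg 6.3
```

View pics/s8.png

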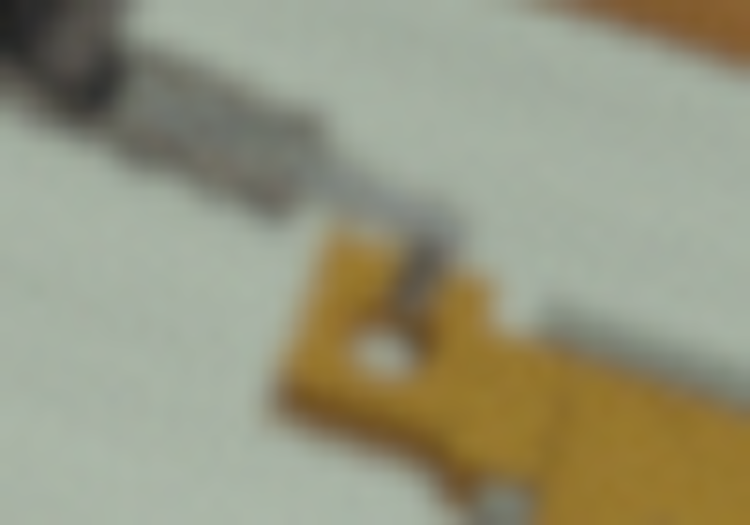

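```bash
python3 - <<'E'
from h import *
import pickle
w,s,st=pickle.load(open("w8.pkl","rb"))
f=lambda x,y,z:pix(s,365+x/15-.5,223+y/15-.5,z)
for z in(.056,.060): print("hole",np.round(1e3*f(391,341,.046),1),"tip",np.round(1e3*f(404,312,z),1))
E
```

```text
hole [478.5 239.6  46. ] tip [477.6 240.   56. ]
hole [478.5 239.6  46. ] tip [480.  240.4  60. ]
```

Call:
{"method": "step_arm", "body": {
  "increments": [
    [[1,4,0,6,0],[1,8,0,12,0],[1,12,0,18,0],[1,16,0,23,0],[1,18,0,26,0],[1,18,0,26,0],[1,18,0,26,0]]
  ]
}}

```text
time_s: 15.33
ee_pos: [0.4963, 0.1249, 0.0838]
orientation: [1.701, 2.003, -0.531]
ft_force: [-0.3, 0.1, -0.2]
grip_width: 0.0113
```

```bash
python3 - <<'E'
from h import *
import pickle
st,M=show();w=ctrl.camera("wrist")
z=st["ee_pos"][2];coil(st,w,z-.045,z+.02)
E
```

```text
t 15.33 q [ 0.556  0.32  -0.254  1.256 -0.555  2.038] p [496.3 124.9  83.8] F [-0.3  0.1 -0.2] w 11.3
toolaxes x,y,z rows
 [[-0.133  0.811 -0.57 ]
 [ 0.987  0.162  0.001]
 [ 0.094 -0.562 -0.822]]
coil mean [486.6 188.2  69.7] az -80.5 pitch eye-up deg 6.6
```

Call:
{"method": "step_arm", "body": {
  "increments": [
    [[1,-8,0,2,0],[1,-15,-0.5,6.5,0],[1,-22,-0.8,11,0],[1,-29.5,-1,15,0],[1,-37,-1.3,19,0],[1,-44.5,-1.6,23.5,0],[1,-44.5,-1.6,23.5,0],[1,-44.5,-1.6,23.5,0]]
  ]
}}

```text
time_s: 16.05
ee_pos: [0.5032, 0.0752, 0.0904]
orientation: [1.704, 2.002, -0.528]
ft_force: [0.5, 4.8, -2.5]
grip_width: 0.0109
```

```bash
python3 - <<'E'
from h import *
import pickle
st,M=show();w=ctrl.camera("wrist");s=ctrl.camera("scene");t=ctrl.camera("top");pickle.dump((w,s,t,st),open("w9.pkl","wb"))
z=st["ee_pos"][2];coil(st,w,z-.045,z+.02)
def proj(c,p):
    T=Tcam(c);q=T[:3,:3].T@(p-T[:3,3]);K=c["camera_matrix"];return K[0,0]*q[0]/-q[2]+K[0,2],K[1,1]*-q[1]/-q[2]+K[1,2]
u,v=map(int,proj(s,np.array([.51,.02,.06])));print(u,v)
u2,v2=map(int,proj(t,np.array([.51,.02,.06])));print(u2,v2)
u3,v3=map(int,proj(s,np.array([.482,.215,.046])));print(u3,v3)
a=cv2.resize(s["frame"][v-20:v+20,u-25:u+25,::-1],(500,400),interpolation=cv2.INTER_CUBIC)
b=cv2.resize(t["frame"][v2-10:v2+10,u2-10:u2+15,::-1],(250,200),interpolation=cv2.INTER_CUBIC)
d=cv2.resize(s["frame"][v3-20:v3+20,u3-25:u3+25,::-1],(250,200),interpolation=cv2.INTER_CUBIC)
cv2.imwrite("pics/s9.png",np.hstack([a,np.vstack([b,d])]))
E
```

```text
t 16.05 q [ 0.469  0.267 -0.305  1.202 -0.574  1.939] p [503.2  75.2  90.4] F [ 0.5  4.8 -2.5] w 10.9
toolaxes x,y,z rows
 [[-0.131  0.812 -0.569]
 [ 0.987  0.161  0.003]
 [ 0.094 -0.561 -0.823]]
coil mean [493.8 138.2  75.8] az -80.9 pitch eye-up deg 7.2
317 215
315 215
382 242
```

View pics/s9.png

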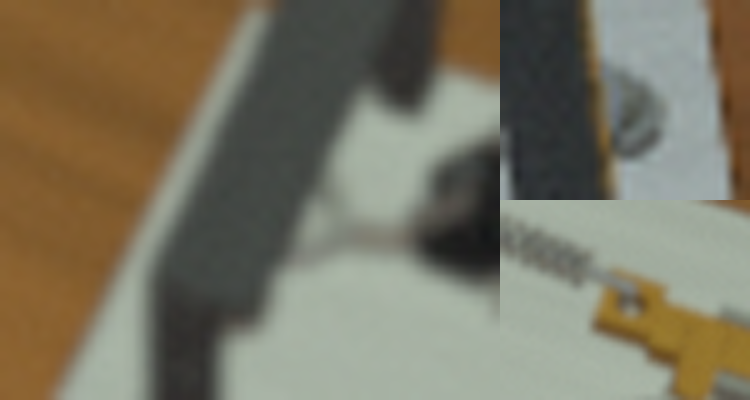

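The picture shows the peg still in the cam's hole with the coil stretched (lower right). The eye is passing under the bridge in the left crop, with the post hidden there. The post is at about (128,115) in the top crop.

```bash
python3 - <<'E'
from h import *
import pickle
w,s,t,st=pickle.load(open("w9.pkl","rb"));M=R.from_rotvec(st["orientation"]).as_matrix()
print("post shoulder",np.round(1e3*pix(t,305+13.6-.5,205+11.5-.5,.036),1),"top",np.round(1e3*pix(t,305+12.8-.5,205+11.5-.5,.060),1))
print("hole",np.round(1e3*pix(s,357+26.4-.5,222+20-.5,.046),1))
g=np.array(st["ee_pos"])-.019*M[:,2]
print("G",np.round(g*1e3,1),"eye kin",np.round(1e3*(g+.0553*np.array([.161,-.987,0])),1),"tipkin z",round(1e3*g[2]-75.8,1))
# depth of post in top map: highest points near the post
z=t["z_map"]
for (u,v) in [(u,v) for v in range(210,222) for u in range(313,323)]:
    p=pix(t,u,v)*1e3
    if p[2]>28 and p[2]<70: print((u,v),np.round(p,0),end=" ")
E
```

```text
post shoulder [512.1  12.5  36. ] top [507.5  15.3  60. ]
hole [479.  216.2  46. ]
G [501.4  85.8 106. ] eye kin [510.3  31.3 106. ] tipkin z 30.2
(317, 213) [516.  17.  70.] (318, 213) [522.  13.  40.] (319, 213) [523.  10.  34.] (315, 214) [519.  24.  36.] (318, 214) [515.  13.  59.] (319, 214) [519.  10.  38.] (320, 214) [520.   6.  32.] (318, 215) [511.  13.  63.] (319, 215) [513.   9.  50.] (320, 215) [517.   6.  31.] (318, 216) [508.  13.  57.] (319, 216) [512.   9.  37.] (320, 216) [512.   6.  35.] (318, 217) [507.  13.  44.] (319, 217) [507.   9.  42.] (320, 217) [509.   6.  35.] (317, 218) [504.  16.  38.] (318, 218) [505.  13.  36.] (319, 218) [506.   9.  33.] (320, 218) [505.   6.  35.] (316, 219) [501.  20.  35.] (317, 219) [501.  16.  39.] (318, 219) [501.  13.  40.] (319, 219) [502.   9.  30.]
```

Call:
{"method": "step_arm", "body": {
  "increments": [
    [[1,-4,-0.5,1,0],[1,-8,-1,3.5,0],[1,-12,-1.5,6,0],[1,-16.3,-2,8.8,0],[1,-16.3,-2,8.8,0],[1,-16.3,-2,8.8,0]]
  ]
}}

```text
time_s: 16.7
ee_pos: [0.5045, 0.058, 0.0923]
orientation: [1.704, 2.004, -0.526]
ft_force: [1.7, 7.2, -1.8]
grip_width: 0.0107
```

```bash
python3 - <<'E'
from h import *
import pickle
st,M=show();w=ctrl.camera("wrist");s=ctrl.camera("scene");t=ctrl.camera("top");pickle.dump((w,s,t,st),open("w10.pkl","wb"))
z=st["ee_pos"][2];coil(st,w,z-.045,z+.02)
g=np.array(st["ee_pos"])-.019*M[:,2];print("eye kin",np.round(1e3*(g+.0553*np.array([.161,-.987,0])),1))
b=cv2.resize(t["frame"][200:230,300:340,::-1],(600,450),interpolation=cv2.INTER_CUBIC)
cv2.imwrite("pics/t10.png",b)
E
```

```text
t 16.7 q [ 0.438  0.248 -0.324  1.181 -0.578  1.902] p [504.5  58.   92.3] F [ 1.7  7.2 -1.8] w 10.7
toolaxes x,y,z rows
 [[-0.131  0.813 -0.567]
 [ 0.987  0.162  0.004]
 [ 0.095 -0.559 -0.823]]
coil mean [495.4 120.6  77.1] az -81.0 pitch eye-up deg 7.7
eye kin [511.6  14.  107.9]
```

View pics/t10.png

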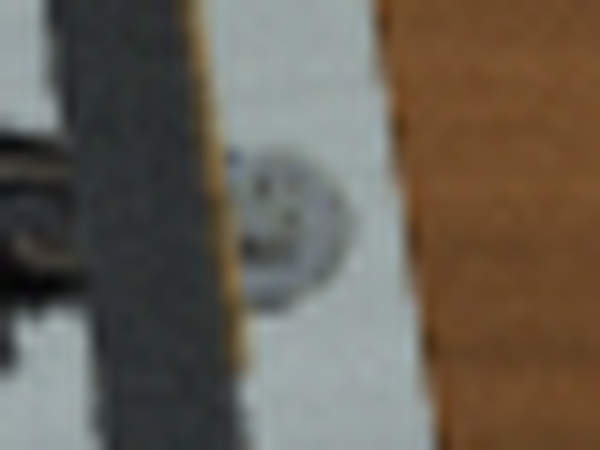

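The top view shows the ring (centre about (275,228)) around the post (about (286,230)), and the spring force of 7.2 N matches an eye centred on the post. Lowering now, relying on force and depth readings.

Call:
{"method": "step_arm", "body": {
  "increments": [
    [[1,-1.6,0,1.1,0],[1,0.5,0,4,0],[1,2.5,0,7,0],[1,4.6,0,10.2,0],[1,4.6,0,10.2,0]]
  ]
}}

```text
time_s: 17.27
ee_pos: [0.5047, 0.0561, 0.0808]
orientation: [1.703, 2.004, -0.527]
ft_force: [0.6, 7.4, -1.4]
grip_width: 0.0111
```

```bash
python3 - <<'E'
from h import *
import pickle
st,M=show();w=ctrl.camera("wrist")
z=st["ee_pos"][2];coil(st,w,z-.045,z+.02)
E
```

```text
t 17.27 q [ 0.435  0.255 -0.342  1.154 -0.579  1.898] p [504.7  56.1  80.8] F [ 0.6  7.4 -1.4] w 11.1
toolaxes x,y,z rows
 [[-0.132  0.813 -0.568]
 [ 0.987  0.162  0.003]
 [ 0.095 -0.56  -0.823]]
coil mean [495.  122.2  70.5] az -80.9 pitch eye-up deg 1.9
```

Call:
{"method": "step_arm", "body": {
  "increments": [
    [[1,-1.6,0,1.1,0],[1,1,0,5,0],[1,3.3,0,8.3,0],[1,5.2,0,11,0],[1,5.2,0,11,0]]
  ]
}}

```text
time_s: 17.73
ee_pos: [0.5054, 0.0541, 0.0695]
orientation: [1.702, 2.004, -0.526]
ft_force: [0.0, 7.3, -2.0]
grip_width: 0.011
```

```bash
python3 - <<'E'
from h import *
import pickle
st,M=show();w=ctrl.camera("wrist")
z=st["ee_pos"][2];coil(st,w,z-.045,z+.02)
E
```

```text
t 17.73 q [ 0.431  0.263 -0.359  1.126 -0.581  1.893] p [505.4  54.1  69.5] F [ 0.   7.3 -2. ] w 11.0
toolaxes x,y,z rows
 [[-0.132  0.812 -0.568]
 [ 0.987  0.163  0.004]
 [ 0.096 -0.56  -0.823]]
coil mean [495.1 123.1  62.8] az -80.9 pitch eye-up deg -1.6
```

Call:
{"method": "step_arm", "body": {
  "increments": [
    [[1,0.8,0,1,0],[1,1.7,0,2.5,0],[1,1.7,0,2.5,0]]
  ]
}}

```text
time_s: 18.03
ee_pos: [0.5059, 0.0541, 0.069]
orientation: [1.7, 2.002, -0.525]
ft_force: [-5.6, 11.4, 15.4]
grip_width: 0.0111
```

```bash
python3 - <<'E'
from h import *
st,M=show();w=ctrl.camera("wrist")
z=st["ee_pos"][2];coil(st,w,z-.045,z+.02)
E
```

```text
t 18.03 q [ 0.432  0.263 -0.361  1.123 -0.583  1.893] p [505.9  54.1  69. ] F [-5.6 11.4 15.4] w 11.1
toolaxes x,y,z rows
 [[-0.132  0.811 -0.57 ]
 [ 0.986  0.164  0.006]
 [ 0.098 -0.561 -0.822]]
coil mean [495.5 123.   62. ] az -80.9 pitch eye-up deg -1.8
```

Call:
{"method": "step_arm", "body": {
  "increments": [
    [[1,-0.8,0,-1,0],[1,-0.8,0,-1,0],[0.9,-0.8,0,-1,0],[0.8,-0.8,0,-1,0],[0.7,-0.8,0,-1,0],[0.6,-0.8,0,-1,0],[0.6,-0.8,0,-1,0],[0.6,-0.8,0,-1,0],[0.6,-0.8,0,-1,0]]
  ]
}}

```text
time_s: 18.83
ee_pos: [0.5047, 0.0525, 0.0674]
orientation: [1.702, 2.003, -0.531]
ft_force: [-0.2, -0.2, 0.5]
grip_width: 0.0338
```

```bash
python3 - <<'E'
from h import *
st,M=show();w=ctrl.camera("wrist")
z=st["ee_pos"][2];coil(st,w,z-.045,z+.02)
E
```

```text
t 18.83 q [ 0.43   0.265 -0.363  1.123 -0.583  1.893] p [504.7  52.5  67.4] F [-0.2 -0.2  0.5] w 33.8
toolaxes x,y,z rows
 [[-0.132  0.811 -0.57 ]
 [ 0.987  0.162  0.002]
 [ 0.094 -0.562 -0.822]]
coil mean [495.7 122.   60.8] az -80.9 pitch eye-up deg -0.4
```

Call:
{"method": "step_arm", "body": {
  "increments": [
    [[0.6,0,0,-10,0],[0.6,0,0,-25,0],[0.6,0,0,-45,0],[0.6,0,0,-70,0],[0.6,0,0,-100,0],[0.6,0,0,-135,0],[0.6,0,0,-165,0],[0.6,0,0,-165,0],[0.6,0,0,-165,0]]
  ]
}}

```text
time_s: 19.63
ee_pos: [0.49, 0.1467, 0.204]
orientation: [1.701, 2.003, -0.526]
ft_force: [-0.4, -0.2, -0.2]
grip_width: 0.034
```

```bash
python3 - <<'E'
from h import *
import pickle
st,M=show();w=ctrl.camera("wrist");s=ctrl.camera("scene");t=ctrl.camera("top");pickle.dump((w,s,t,st),open("w11.pkl","wb"))
T=Tcam(w,st)
from itertools import product
# brass lug / spring seen in wrist depth: list profile along the spring line hole->post
h=np.array([.479,.2163]);d=np.array([.156,-.9878]);n=np.array([-d[1],d[0]])
v,u=np.mgrid[0:400,0:640];K=w["camera_matrix"];k=w["z_map"]
X=np.stack([(u-K[0,2])/K[0,0]*k,-(v-K[1,2])/K[1,1]*k,-k],-1)@T[:3,:3].T+T[:3,3]
q=X[...,:2]-h;a=q@d*1e3;b=q@n*1e3;ok=(k>0)&(X[...,2]<.13)
for x in range(-30,230,8):
    m=ok&(abs(a-x)<4)&(abs(b)<5)
    if m.sum()>3: print(x,m.sum(),"zmax",round(np.percentile(X[...,2][m],95)*1e3,1),"lat",round(np.median(b[m&(X[...,2]>.04)]),1) if (m&(X[...,2]>.04)).any() else None)
# cam lug by colour in scene
f=s["frame"].astype(int);c0=pickle.load(open("w9.pkl","rb"))[1]["frame"].astype(int);i0=pickle.load(open("w8.pkl","rb"))[1]["frame"].astype(int)
for n_,F in (("open",i0),("drawn",c0),("now",f)):
    m=(F[...,0]>110)&(F[...,2]<70)&(F[...,0]-F[...,2]>80);m[:, :340]=0;m[:,450:]=0;m[:220]=0;m[285:]=0
    yy,xx=np.nonzero(m);print(n_,len(xx),xx.mean().round(1),yy.mean().round(1),xx.min())
E
```

```text
t 19.63 q [ 0.595  0.274 -0.044  1.53  -0.545  2.081] p [490.  146.7 204. ] F [-0.4 -0.2 -0.2] w 34.0
toolaxes x,y,z rows
 [[-0.132  0.812 -0.569]
 [ 0.986  0.164  0.005]
 [ 0.097 -0.561 -0.822]]
2 86 zmax 57.5 lat 1.3
10 193 zmax 57.6 lat -0.1
18 131 zmax 57.5 lat 1.4
26 130 zmax 59.3 lat 0.8
34 215 zmax 63.4 lat -0.7
42 187 zmax 63.4 lat 0.1
50 112 zmax 63.1 lat 0.1
58 74 zmax 62.9 lat -0.3
66 134 zmax 63.1 lat 0.2
74 112 zmax 62.7 lat 0.2
82 88 zmax 62.3 lat 0.3
90 49 zmax 62.3 lat 0.3
98 105 zmax 62.2 lat 0.3
106 69 zmax 61.9 lat -0.5
114 66 zmax 61.7 lat -0.0
122 41 zmax 61.5 lat 0.5
130 77 zmax 61.8 lat -0.5
138 275 zmax 93.6 lat 0.5
146 47 zmax 94.7 lat 0.5
154 43 zmax 94.5 lat 0.5
162 16 zmax 94.0 lat 1.1
210 6 zmax 58.8 lat 2.7
open 1545 427.9 251.0 385
drawn 1350 424.2 249.4 377
now 1780 427.2 250.9 377
```

```bash
python3 - <<'E'
from h import *
import pickle
t=pickle.load(open("w11.pkl","rb"))[2]
P=np.array([pix(t,u,v)*1e3 for v in range(208,224) for u in range(316,326)])
m=(np.hypot(P[:,0]-511.3,P[:,1]-12)<20)&(P[:,1]<6)
print("eye outer side z (ring top ~44 if seated)",np.round(np.sort(P[m,2])[::-1][:12],0))
print(ctrl.sign_off())
E
```

```text
eye outer side z (ring top ~44 if seated) [51. 46. 45. 43. 41. 18. 16. 14. 14. 13. 13. 13.]
the job is handed in; nothing more can be done
None
```

The spring is fitted and the job is handed in, at about 19.6 s of the 46 s. The peg is in the cam's hole, the cam is home, the eye is down on the post's shoulder, and the gripper is open and clear.

**How it was done**
- The interface has no tilt command. I got the 35° lean by pushing the arm past its reach at the start.
- A level spring could not clear the post with the peg still in the hole. After a first trial hook-in I lifted the peg out and pressed the eye lightly on the bridge top (about 14 N). That pivoted the spring about 6.6° eye-up in the pads.
- I then hooked the peg again, drew the cam home, lowered the eye over the post, released and backed off.

**Last checks**
- **Spring:** it is level to about 1°, with the peg end slightly higher. The tab top reads 94 mm (94 expected). The tab sits about 150 mm from the hole, as it should when fitted.
- **Eye:** the ring reads about 41–46 mm high, with one noisy reading of 51, against 44 mm expected when seated. It met firm contact when I pressed it down before letting go.
- **Cam:** the front edge is at the same pixel (377) as when it was drawn home; it was at 385 when open.
- **Force:** it was near zero after release.

**Not checked:** my 12 picture views ran out, so the final state rests on depth, colour and force readings, not on a picture. I also did not re-measure the other objects. I kept the moves clear of them, and no unexpected force showed in the readings.

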